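# Tip a concrete prism over and hold it between the heads of an ultrasonic test bench

## Robot

A 6-joint arm with a two-finger parallel gripper is mounted at the origin on the work surface. World frame = base frame: x ahead of the robot, y to its left, z up, the work surface at z = 0. Lengths are in mm, angles in rad, forces in N, time in s.
With the tool pointing down it reaches from about 400 to 825 mm from the base axis. Payload 7 kg.
Tool frame: the origin (TCP) lies at the very end of the fingers, on their centre line; the grasp point (between the pads) lies 19 mm behind it; z points along the fingers, y is the line along which they close (so a half turn about z gives the same grasp; the last joint's range is limited). The gripper opens to 88 mm and grips with 3 to 60 N. Pads are 19 mm wide; open, the fingers measure 130 mm over their backs; the gripper's body (78 mm by 193 mm) begins 47 mm behind the grasp point.
Start: joints at [1.626, 0.359, 0.012, 0, -1.224, -0.288], TCP at [155.735, 656.766, 193.261] pointing down, gripper open.
Joint ranges: [-3.07, 3.07], [-1.43, 2.12], [-1.02, 1.25], [-3.03, 1.67], [-3.05, -0], [-3.03, 3.03]. Speed limits (rad/s): [2.39, 2.39, 3.01, 3.14, 3.14, 3.14].

## Interface

Orientations are given as a unit quaternion [x, y, z, w].
In Python, from plant import bot gives the robot as it stands. Calls block until the motion is done:
- bot.move_ptp(position, orientation): joint-space move of the TCP to a pose.
- bot.line_to(position, velocity=150, ori=None): straight line of the TCP; ori=None keeps the orientation; velocity is the mean speed in mm/s.
- bot.move_joints(angles): joint-space move.
- bot.move_gripper(opening, force=None): finger opening in mm; force is the grip in N (None keeps the last); returns when the fingers have stopped.
- bot.pause(seconds).
- bot.solve_ik(position, orientation): joint angles nearest the present ones, or None.
- bot.read_state(): the state.
- bot.camera(name): name is "scene" or "top"; returns the picture (480x640x3 uint8, red, green, blue); there is no depth.
- bot.get_calibration(name): a dict with "fx", "fy", "cx", "cy" (pixels), "view" (4x4, takes a point from world to camera coordinates). Camera axes: x right, y up, looking along -z (the intrinsics and any distortion apply to the point x, -y, -z); pixel columns grow to the right and rows downward; lengths in mm; the calibration is good to about 2 mm. A picture is of the moment at which its call begins. get_calibration takes no time and is no camera call.
A pose or a line that the arm cannot do raises bot.Unreachable and nothing moves.
- bot.close_job(): hands the job in; it is judged then, once.
The state is a dict: "t": time; "joint_pos": joint angles; "qvel": joint speeds; "tau": joint torques, N m; "tcp_pos": TCP position; "eef_rot": TCP orientation; "contact_force": force on the tool from outside, world axes, zero at the start; "moment": the same for the moment, N m; "width": finger opening in mm; "finger_force": force on a finger pad.
Only numpy, scipy, OpenCV 4.12 (cv2) and the standard library are available. Lean on these libraries where they do the work, as an engineer would, in place of code of your own. Each camera call takes 0.05 s, during which the arm holds its last target. There are 200 camera calls.

## Task

Tip the prism that stands on end on the test bench over onto its side, towards the fixed head, so that it lies along the bed. Then slide the moving head up behind it until the prism is home against the fixed head and stays held snugly between the two metal faces. Push gently, the faces are delicate; leave everything else where it is and let go.

Things in the scene. Friction and masses are not known exactly. Their poses are not given: they have to be found in the camera images.
- prism: pale lightweight-concrete prism, 100 x 80 x 220 mm (own x, y, z), 0.55 to 0.9 kg, standing on end on the bed; origin at the centre of its foot, own y along the bench's y. Leaned about 20 degrees it falls by itself; pushed low it slides. Rightly tipped, about its lower edge nearest the fixed head, its own z points along the bench's -y, own y points up, and its top is 98 mm above the table.
- balance (a point): the prism's balance point, at its middle, 110 mm above its foot. A push of 1 to 3 N near the top of the 100 mm wide face that looks to the moving head, 60 mm or more above this point, tips it.
- bench: test bench, bolted down: base 170 x 590 mm, long axis its own y, origin under its centre at table height. Black rubber bed 18 mm above the table, between steel guide strips 108 mm apart, 10 mm higher than the bed. Fixed head at the -y end, moving head at the +y end, behind it a low end plate (44 mm above the table) at y = +280 to +290 mm.
- fixed_head: grey bracket (top 112 mm above the table) clamping a round steel transducer, 50 mm across, that faces the bench's +y; origin on the centre line at table height, at bench y = -215 mm. The face, centre at 58 mm, is in that plane or up to 12 mm behind it, as last clamped: not measured, find it by feel. The prism is home when its end touches it. Both transducer faces are delicate: they bear 15 N.
- moving_head: the same steel transducer on the sliding carriage (stiff rubber backing, about 20 N per mm), facing the bench's -y; origin below the middle of its face, at table height; face centre at 58 mm.
- carriage (a joint): travel of the moving head in m: 0 = back at the +y end (face at bench y = +190 mm), growing towards the fixed head; 0.185 to 0.197 with the prism home, by where the fixed face is. It stays where left: 5 N moves it, 8 to 12 N with the lying prism before it. When the prism meets the fixed head the force rises steeply; about 15 N on the carriage in all is snug.
- grip (a point): centre of the black thumb grip on top of the carriage: upright block, 60 mm across the bench, 16 mm thick along it, 111 to 147 mm above the table, its middle 50 mm behind the moving face. The bracket below it is 90 mm wide, 12 mm thick, and stands on a foot plate (top 42 mm above the table) that ends 86 mm behind the face. Push it from behind or pinch it from above.
- tested_prism: a greyer prism with a blue mark, 220 x 100 x 80 mm, lying on the table at the right; origin at the centre of its underside; leave alone
- reference_bar: clear plastic calibration bar with a yellow band, 50 mm across, 160 mm tall, standing at the left; origin at its foot; leave alone
- couplant: blue jar with a white lid, 72 mm across, 85 mm tall, at the right; origin at its foot; leave alone
- scoop: steel hand scoop in the aluminium tray at the left, about 235 mm long; leave alone
- putty_knife: putty knife with black handle in the tray, about 200 mm long; leave alone
- beaker: glass beaker with gravel in the tray, 64 mm across, 85 mm tall; leave alone

How it is judged (in metres and radians):
On the way, in this order (a step that is already met when the one before it is completed fails the run):
1. the prism has been tipped over towards the fixed head and lies along the bed, not touched by the robot (angle between prism's own y axis and vertical below 0.05 rad and angle between the z axis of prism and the y axis of bench, either way round below 0.06 rad and contact force between bench and prism above 1 N and contact force between the fingers and prism below 0.2 N and angular speed of prism below 0.2 rad/s), for 0.2 s.
2. the moving head has pushed the prism home against the fixed head, both faces pressing on it (angle between prism's own y axis and vertical below 0.05 rad and angle between the z axis of prism and the y axis of bench, either way round below 0.06 rad and contact force between prism and fixed_head above 2 N and contact force between prism and moving_head above 2 N), for 0.2 s.
At the end, for the whole second after the job is handed in: The prism lies on its side along the bed (own z within 0.06 rad of the bench's long axis, own y up within 0.05 rad), at rest, and both transducer faces press on it with more than 1 N each after the robot has let go (angle between prism's own y axis and vertical below 0.05 rad and angle between the z axis of prism and the y axis of bench, either way round below 0.06 rad and contact force between prism and fixed_head above 1 N and contact force between prism and moving_head above 1 N and linear speed of prism below 0.01 m/s); the robot touches nothing.
It fails at once if the robot pushed on the prism with more than 12 N (contact force between the fingers and prism above 12 N).
It fails at once if a transducer face was pressed with more than 15 N (contact force between prism and fixed_head above 15 N or contact force between prism and moving_head above 15 N).
It fails at once if a bystander was moved by more than 20 mm (distance of any of tested_prism, reference_bar, couplant, scoop, putty_knife, beaker from where it was at the start of the episode above 0.02 m).
It also fails if it takes over 64 s, if anything falls off the work surface, if the arm or the gripper's body presses on something with over 40 N, if the wrist force passes 120 N, or if a joint passes its speed limit or range.

## Working session

There is one attempt and no reset: what is moved stays moved. The work goes in short steps, each a Python script; the robot and the scene stay as the last script left them, time stands still between calls to the robot, and variables do not carry over. Pictures are saved under pics/ and viewed, at most 10 in all, crops included, and the job is handed in when it is done.

```bash
mkdir -p pics; ls; python3 - <<'E'
from plant import bot
import cv2,numpy as np
np.set_printoptions(suppress=True,precision=3)
for n in("scene","top"):
    cv2.imwrite(f"pics/{n}0.png",bot.camera(n)[:,:,::-1]); print(n,bot.get_calibration(n))
s=bot.read_state();print(s)
E
```

```text
pics
scene {'fx': 451.8321410473491, 'fy': 451.8321410473491, 'cx': 318.48792000366996, 'cy': 234.8996980628644, 'view': array([[   -0.547,     0.837,    -0.016,   217.799],
       [   -0.579,    -0.364,     0.729,   247.476],
       [    0.605,     0.408,     0.684, -1653.824],
       [    0.   ,     0.   ,     0.   ,     1.   ]])}
top {'fx': 547.6141663220482, 'fy': 547.6141663220482, 'cx': 320.0612478828419, 'cy': 239.3621382054117, 'view': array([[    0.004,    -1.   ,     0.003,    61.434],
       [    0.99 ,     0.004,     0.143,  -505.697],
       [   -0.143,     0.002,     0.99 , -1566.998],
       [    0.   ,     0.   ,     0.   ,     1.   ]])}
{'t': 0.1, 'joint_pos': array([ 1.626,  0.359,  0.011, -0.   , -1.224, -0.288]), 'qvel': array([-0.001, -0.002,  0.001,  0.002,  0.001, -0.001]), 'tau': array([ -0.002, -58.417,  29.375,   7.016,   0.01 ,  -0.   ]), 'tcp_pos': array([155.644, 656.318, 192.419]), 'eef_rot': array([ 0.993, -0.116, -0.   ,  0.001]), 'contact_force': array([-0.394, -0.649,  0.724]), 'moment': array([ 0.006,  0.037, -0.023]), 'finger_force': 0.0, 'width': 87.52713884304364}
```

View pics/scene0.png

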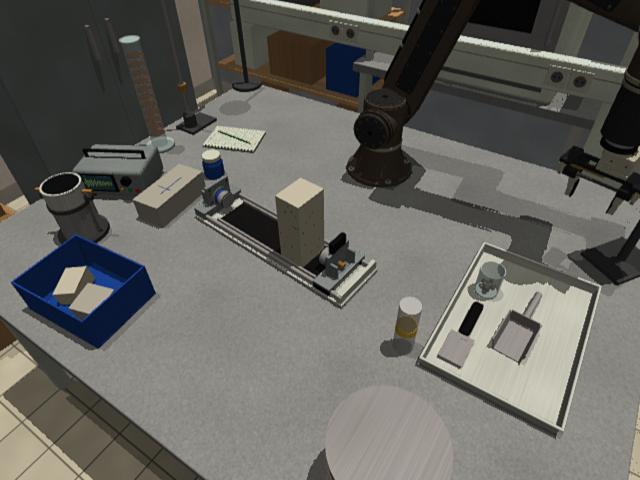

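View pics/top0.png

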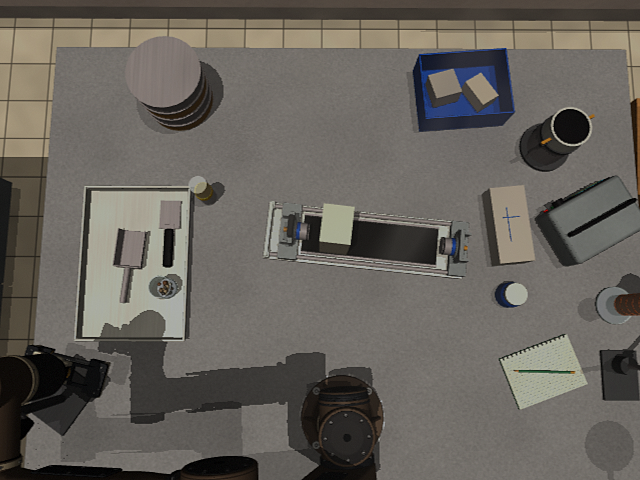

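The top view shows the bench from (267,230) on the left, which is the moving head and +y end, to (468,248) on the right, the fixed head. The prism's top is at about (338,223), and the bench is yawed slightly. I'll enlarge that area to get exact pixels.

```bash
python3 - <<'E'
import cv2
a=cv2.imread("pics/top0.png")[190:290,255:480]
a=cv2.resize(a,None,fx=3.5,fy=3.5,interpolation=cv2.INTER_CUBIC)
for i in range(0,225,25): cv2.putText(a,str(255+i),(int(i*3.5),10),0,.35,(0,0,255),1);cv2.line(a,(int(i*3.5),12),(int(i*3.5),18),(0,0,255),1)
for i in range(0,100,10): cv2.putText(a,str(190+i),(0,int(i*3.5)+4),0,.35,(0,0,255),1);
cv2.imwrite("pics/topc.png",a)
E
```

```text
(no output)
```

View pics/topc.png

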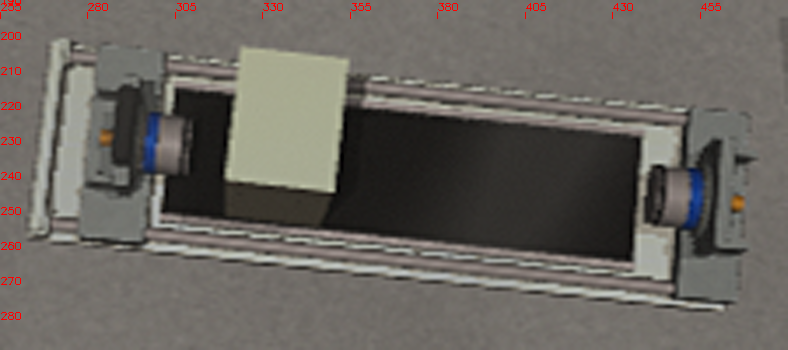

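```bash
cat > h.py <<'E'
import numpy as np
from plant import bot
np.set_printoptions(suppress=True,precision=3)
def ray(n,u,v,z):
    c=bot.get_calibration(n);V=c["view"];d=np.array([(u-c["cx"])/c["fx"],-(v-c["cy"])/c["fy"],-1])
    R,t=V[:3,:3],V[:3,3];o=-R.T@t;d=R.T@d
    return o+d*(z-o[2])/d[2]
def proj(n,p):
    c=bot.get_calibration(n);q=c["view"][:3,:3]@np.array(p)+c["view"][:3,3]
    return np.array([c["cx"]+c["fx"]*q[0]/-q[2],c["cy"]-c["fy"]*q[1]/-q[2]])
E
python3 - <<'E'
from h import *
f=lambda x,y,z:ray("top",(x+.5)/3.5-.5+255,(y+.5)/3.5-.5+190,z)
P=np.array([f(*p,238) for p in[(240,46),(348,58),(334,192),(226,180)]])
print("prism",P,P.mean(0))
e=[P[0]-P[1],P[3]-P[2],P[0]-P[3],P[1]-P[2]]
for v in e: print(np.linalg.norm(v),np.arctan2(v[1],v[0]))
for nm,a,b,z in[("strip up",(165,62),(690,115),28),("strip lo",(160,222),(640,268),28),("base lo",(100,245),(722,308),10),("endplate outer",(52,42),(28,237),44),("endinner",(72,42),(48,237),44)]:
    a,b=f(*a,z),f(*b,z);v=a-b;print(nm,a,b,np.linalg.norm(v),np.arctan2(v[1],v[0]))
print("mface",f(190,132,83),"fface",f(645,195,83))
E
```

```text
prism [[571.716  56.009 238.   ]
 [563.033 -23.578 238.   ]
 [463.386 -12.848 238.   ]
 [471.906  65.943 238.   ]] [517.51   21.382 238.   ]
80.05957352533801 1.462122556655081
79.25023893672318 1.4630786942145437
100.30308430475169 -0.09919926051857025
100.22290739597774 -0.10726752923365439
strip up [602.391 117.95   28.   ] [ 558.613 -326.076   28.   ] 446.17851882833884 1.4725190881335333
strip lo [465.801 120.986  28.   ] [ 428.709 -280.295   28.   ] 402.9917511493765 1.4786232921927986
base lo [448.158 172.16   10.   ] [ 396.889 -352.411   10.   ] 527.0701189253549 1.4733722132680367
endplate outer [615.852 212.552  44.   ] [450.96  229.646  44.   ] 165.77547929804527 -0.10330359397938527
endinner [615.923 195.745  44.   ] [451.025 213.086  44.   ] 165.80658764996264 -0.104779869190276
mface [533.149  95.334  83.   ] fface [ 482.874 -273.992   83.   ]
```

```bash
cat >> h.py <<'E'
psi=-0.1035
ex=np.array([np.cos(psi),np.sin(psi),0]);u=np.array([-np.sin(psi),np.cos(psi),0])
O=np.array([503.4,-67.3,0])
W=lambda x,y,z:O+ex*x+u*y+np.array([0,0,z])
B=lambda p:np.array([(p-O)@ex,(p-O)@u,p[2]])
def q(tx): return [np.cos(tx/2),np.sin(tx/2),0,0]
E
python3 - <<'E'
from h import *
f=lambda x,y,z:B(ray("top",(x+.5)/3.5-.5+255,(y+.5)/3.5-.5+190,z))
print("grip",f(115,125,147),f(142,125,147),"corners",f(125,85,147),f(118,165,147))
print("mface",f(190,132,83),f(190,132,33),"fface",f(645,195,33),f(665,195,83))
print("prism",B(np.array([517.51,21.4,0])))
for t in (1.467,1.467-np.pi):
  for p in(W(5,165,300),W(5,165,210),W(5,245,115),W(5,50,115)):
    print(t,p,bot.solve_ik(p,q(t)))
E
python3 - <<'E'
import cv2
a=cv2.imread("pics/scene0.png")[165:315,185:385]
cv2.imwrite("pics/scc.png",cv2.resize(a,None,fx=4,fy=4,interpolation=cv2.INTER_CUBIC))
E
```

```text
grip [  1.514 221.38  147.   ] [  3.778 200.421 147.   ] corners [ 33.915 217.26  147.   ] [-29.605 215.414 147.   ]
mface [ 12.787 164.837  83.   ] [ 20.984 166.625  33.   ] fface [   8.751 -218.015   33.   ] [   2.68  -223.843   83.   ]
prism [ 4.87  89.683  0.   ]
1.467 [525.42  96.3  300.  ] [ 0.549  0.072 -0.118  0.    -1.381  2.489]
1.467 [525.42  96.3  210.  ] [ 0.549  0.115 -0.272  0.    -1.184  2.489]
1.467 [533.685 175.872 115.   ] [ 0.667  0.239 -0.349  0.    -0.983  2.371]
1.467 [513.539 -18.084 115.   ] [ 0.347  0.162 -0.449  0.    -0.959  2.69 ]
-1.674592653589793 [525.42  96.3  300.  ] [ 0.549  0.072 -0.118  0.    -1.381 -0.652]
-1.674592653589793 [525.42  96.3  210.  ] [ 0.549  0.115 -0.272  0.    -1.184 -0.652]
-1.674592653589793 [533.685 175.872 115.   ] [ 0.667  0.239 -0.349  0.    -0.983 -0.77 ]
-1.674592653589793 [513.539 -18.084 115.   ] [ 0.347  0.162 -0.449  0.    -0.959 -0.451]
```

View pics/scc.png

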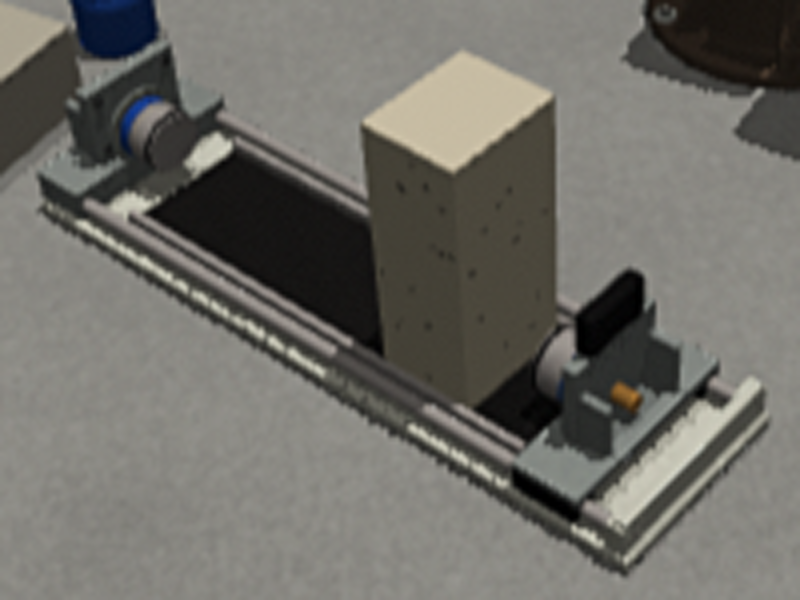

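The scene view shows the prism clear at crop (460,230). The black grip at (610,310) is open from behind and above, and the fixed head is at (150,130). Next I tip the prism.

```bash
python3 - <<'E'
from h import *
import cv2
Q=q(1.467-np.pi)
p=bot.read_state()["tcp_pos"]
bot.line_to([p[0],p[1],330],250)
bot.move_gripper(0)
bot.move_ptp(W(4,178,330),Q)
bot.line_to(W(4,178,212),150)
F=lambda:np.mean([bot.read_state()["contact_force"] for _ in range(5)],0)
f0=F();print(bot.read_state()["t"],f0)
bot.line_to(W(4,147,212),60)
hit=False
for y in range(143,44,-4):
    bot.line_to(W(4,y,212),30); s=bot.read_state(); d=F()-f0
    print(y,round(s["t"],2),d@u,B(s["tcp_pos"])[1])
    if d@u>8: print("stop");break
bot.line_to(W(4,110,240),100)
bot.pause(.4)
for n in("scene","top"): cv2.imwrite(f"pics/{n}1.png",bot.camera(n)[:,:,::-1])
print(bot.read_state()["t"])
a=cv2.imread("pics/scene1.png")[150:350,170:410];b=cv2.imread("pics/top1.png")[180:300,250:490]
cv2.imwrite("pics/both1.png",np.vstack([cv2.resize(a,(480,400)),cv2.resize(b,(480,240))])[:600])
E
```

```text
5.5083 [ 0.336 -0.199  0.382]
143 6.46 0.1915131201627332 143.03050296906872
139 6.74 -0.1982692832976635 138.85637276129583
135 7.03 -0.5104582002196861 134.84051693662735
131 7.31 0.3643984298545671 130.8334272851219
127 7.59 -0.5230489538500371 126.84671666797686
123 7.88 0.9176233805279348 122.82409215768229
119 8.16 -0.15420209489870984 118.81845373030433
115 8.44 0.3141830635240453 114.8341789634486
111 8.72 0.6310636766597548 110.81983967806227
107 9.01 0.04591401508574054 106.82672856908106
103 9.29 0.12075755065239331 102.83848103619566
99 9.57 -0.7328266898192457 98.82703148397738
95 9.86 0.9764802532093863 94.83005778597487
91 10.14 0.5095680286589085 90.83878978294828
87 10.43 0.8920010311583564 86.85196955616227
83 10.71 -0.3784693175241127 82.8230295989971
79 10.99 0.11126745442065544 78.8346618478342
75 11.28 0.5620048619082516 74.83534697968959
71 11.56 -0.09987314092903261 70.8115987598727
67 11.84 0.952353202091313 66.809165040543
63 12.12 -0.3010691588032046 62.818330663382625
59 12.41 0.7667548413474629 58.82682682191692
55 12.69 0.3509946400516638 54.826512803881045
51 12.97 -0.6739092655731866 50.82768676884264
47 13.26 0.5472852273465505 46.82395483736602
14.6
```

View pics/both1.png

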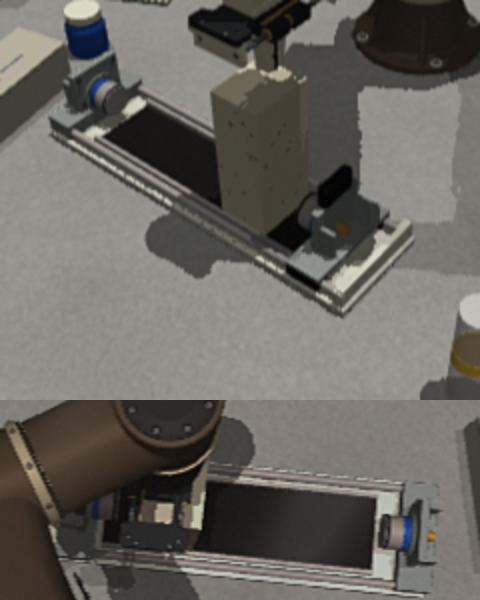

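```bash
python3 - <<'E'
from h import *
s=bot.read_state();print(s["tcp_pos"],B(s["tcp_pos"]),s["eef_rot"],s["width"],s["joint_pos"],s["finger_force"])
print(proj("scene",s["tcp_pos"]),proj("top",s["tcp_pos"]),proj("scene",W(4.8,49.7,238)),proj("scene",W(4.8,89.7,18)))
import cv2
a=cv2.imread("pics/scene1.png")[110:290,230:430]
b=cv2.imread("pics/top1.png")[180:300,250:450]
cv2.imwrite("pics/c2.png",cv2.resize(np.vstack([a,b]),None,fx=2,fy=2,interpolation=cv2.INTER_CUBIC))
E
```

```text
[518.746  41.548 239.967] [  4.019 109.851 239.967] [-0.669  0.743  0.    -0.   ] 0.5979218596462129 [ 0.457  0.074 -0.25   0.    -1.247 -0.561] 0.0
[304.787 193.169] [328.804 222.906] [287.201 185.24 ] [302.169 250.909]
```

View pics/c2.png

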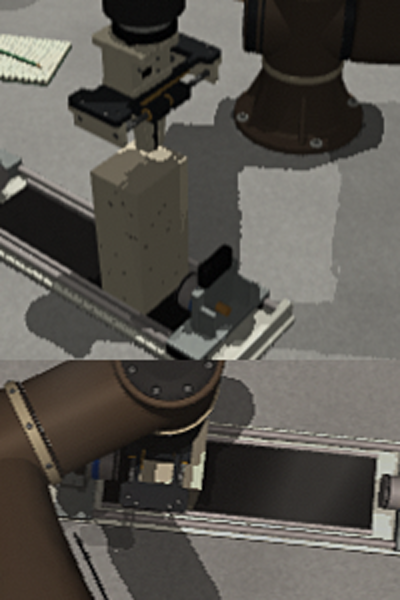

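The prism is still upright and hasn't moved, even though the commanded path should have crossed it. I'll lift away, approach again and take a picture at each stage to see why.

```bash
python3 - <<'E'
from h import *
import cv2
bot.line_to(W(4,130,275),150)
bot.line_to(W(4,172,250),150); bot.line_to(W(4,172,205),150)
im=[]
def snap():
    s=bot.read_state();print(round(s["t"],2),B(s["tcp_pos"]),s["contact_force"],proj("scene",s["tcp_pos"]),proj("top",s["tcp_pos"]))
    a=bot.camera("scene")[120:290,240:400];b=bot.camera("top")[180:280,255:415]
    im.append(np.vstack([a,b])[:,:,::-1])
snap(); bot.line_to(W(4,145,205),60); bot.line_to(W(4,118,205),30); snap()
cv2.imwrite("pics/m3.png",cv2.resize(np.hstack(im),None,fx=2.2,fy=2.2,interpolation=cv2.INTER_CUBIC))
E
```

```text
15.94 [  4.376 171.491 205.722] [ 0.003 -1.11   0.886] [323.583 213.019] [305.24  222.539]
17.69 [  4.005 117.793 205.058] [-0.037 -0.905  0.646] [307.603 204.921] [325.552 224.886]
```

View pics/m3.png

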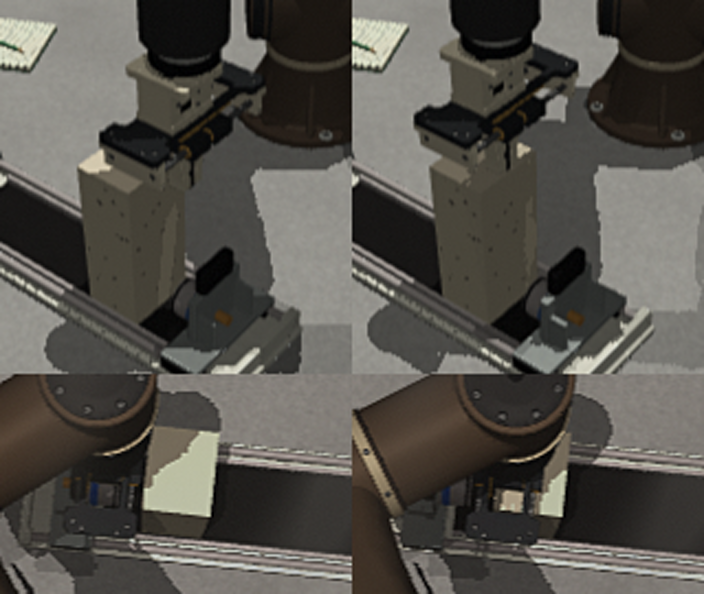

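```bash
python3 - <<'E'
from h import *
import cv2
bot.line_to(W(4,165,205),100); bot.line_to(W(4,165,185),60); bot.pause(.2)
s=bot.read_state();p=s["tcp_pos"];print(s["t"],B(p),s["width"])
a=bot.camera("scene");o=np.array([265,150])
a=a[150:260,265:365,::-1];a=cv2.resize(a,None,fx=5,fy=5,interpolation=cv2.INTER_CUBIC)
a=cv2.convertScaleAbs(a,alpha=1.8,beta=10)
for z,c in((0,(0,0,255)),(30,(0,255,0)),(60,(255,0,0))):
    uv=(proj("scene",p+[0,0,z])-o+.5)*5;cv2.drawMarker(a,tuple(int(i) for i in uv),c,0,14,1)
cv2.imwrite("pics/z4.png",a)
E
```

```text
19.0917 [  4.179 165.052 185.288] 0.2480204246549661
```

View pics/z4.png

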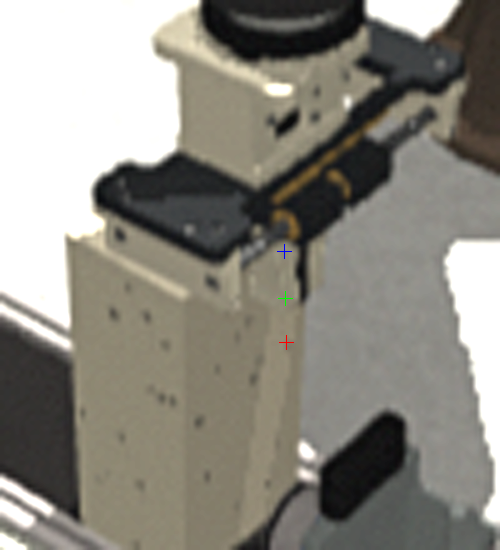

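The fingertips appear to end about 30 mm above the reported TCP, so the earlier passes went over the prism. I'll push lower and watch the force.

```bash
cat >> h.py <<'E'
def F(n=6):
    a=[]
    for _ in range(n): a.append(bot.read_state()["contact_force"]);bot.pause(.01)
    return np.mean(a,0)
E
python3 - <<'E'
from h import *
import cv2
bot.line_to(W(4,150,186),60)
f0=F();print(f0)
for y in range(146,45,-5):
    bot.line_to(W(4,y,186),40); d=F(4)-f0
    print(y,(d@u).round(2),d[2].round(2),end=" | ")
    if abs(d@u)>7: print("stop");break
s=bot.read_state();print(s["t"])
cv2.imwrite("pics/scene5.png",bot.camera("scene")[:,:,::-1])
a0=cv2.imread("pics/scene0.png");a=cv2.imread("pics/scene5.png")
cv2.imwrite("pics/s5.png",cv2.resize(a[150:300,200:400],None,fx=3,fy=3))
# bed area between prism and fixed head: brightness tells whether prism lies there
for Y in(0,-60,-120,-150): 
    c=proj("scene",W(4,Y,98)).astype(int);print(Y,a0[c[1],c[0]],a[c[1],c[0]])
E
```

```text
[-0.194 -0.034 -0.045]
146 0.25 0.12 | 141 0.93 -0.41 | 136 1.17 0.05 | 131 1.07 0.9 | 126 0.97 0.13 | 121 1.15 0.03 | 116 0.96 0.27 | 111 0.82 -0.19 | 106 1.02 0.26 | 101 0.26 0.06 | 96 0.46 -0.03 | 91 0.15 0.16 | 86 0.52 -0.21 | 81 -0.05 -0.25 | 76 -0.23 0.69 | 71 0.33 -0.07 | 66 0.4 0.1 | 61 0.44 0.22 | 56 0.15 -0.17 | 51 -0.05 0.53 | 46 0.01 0.03 | 26.0417
0 [73 81 85] [ 82  97 104]
-60 [123 129 134] [171 197 207]
-120 [ 99 104 109] [157 181 192]
-150 [50 56 55] [171 196 207]
```

The prism is down; the bed region now shows concrete colour. Next I move behind the grip and check the view.

```bash
python3 - <<'E'
from h import *
import cv2
print("bar",B(ray("top",200,186,160)))
bot.line_to(W(4,60,205),150);bot.line_to(W(3,250,205),200)
t=bot.camera("top")
bot.line_to(W(3,250,91),120);bot.pause(.1)
s=bot.read_state();p=s["tcp_pos"];print(s["t"],B(p),F())
a=bot.camera("scene")[170:320,210:390,::-1]
a=cv2.resize(a,None,fx=4.4,fy=4,interpolation=cv2.INTER_CUBIC)
for z,c in((0,(0,0,255)),(35,(0,255,0))):
    uv=(proj("scene",p+[0,0,z])-[210,170]+.5)*[4.4,4];cv2.drawMarker(a,tuple(int(i) for i in uv),c,0,14,1)
cv2.imwrite("pics/v6.png",cv2.convertScaleAbs(a,alpha=1.4))
E
```

```text
bar [ 82.164 471.001 160.   ]
28.75 [  3.451 250.361  91.852] [ 0.197  0.037 -0.14 ]
```

View pics/v6.png

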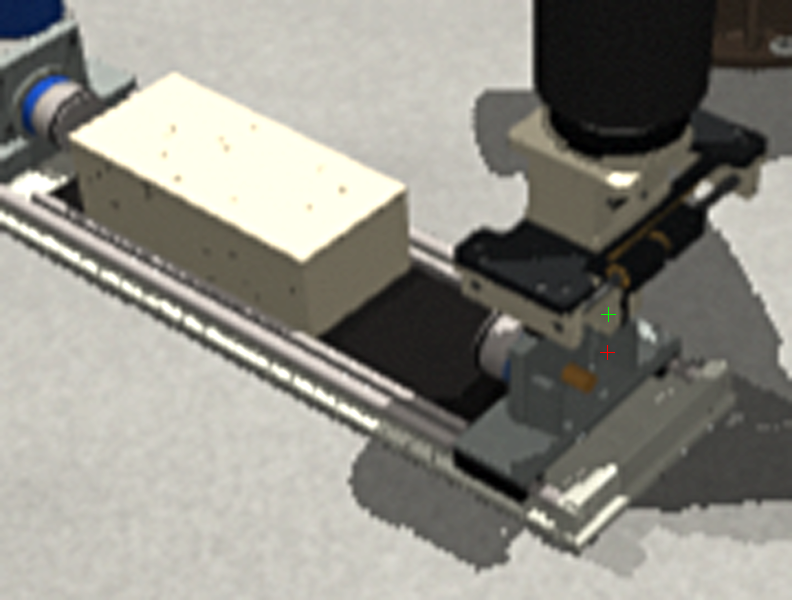

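The picture shows the prism lying square on the bed (crop 75–405, 75–335). The moving head is free, and the closed fingers stand just behind the grip with nothing in the way. Next is the push, with force control.

```bash
python3 - <<'E'
from h import *
f0=F(12);X=3;Z=91
g=lambda n=4:(F(n)-f0)@u
def go(y,v): bot.line_to(W(X,y,Z),v)
go(237,50)
for y in(233,229,225,221,217): 
    go(y,20);f=g();print(y,f.round(2),end=" | ")
print(bot.read_state()["t"])
if g(8)<2: raise SystemExit("no contact")
for y in (180,135): go(y,45);print(y,g().round(2),end=" | ")
y=135
while y>84:
    y-=4;go(y,18);f=g();print(y,f.round(2),end=" | ")
    if f>14: print("high");break
    if bot.read_state()["t"]>50:break
s=bot.read_state();print(s["t"],B(s["tcp_pos"]))
E
```

```text
233 3.53 | 229 4.57 | 225 4.07 | 221 4.04 | 217 3.46 | 31.275
180 2.76 | 135 3.36 | 131 3.87 | 127 3.85 | 123 4.14 | 119 3.87 | 115 7.25 | 111 8.03 | 107 7.69 | 103 7.85 | 99 7.68 | 95 8.28 | 91 8.28 | 87 8.2 | 83 7.61 | 38.8417 [ 3.093 83.897 91.036]
```

```bash
python3 - <<'E'
from h import *
X=3;Z=91;y=83.;T=lambda:bot.read_state()["t"]
f=8;log=[]
while y>55 and T()<58:
    st=1.0 if f<9.3 else (.3 if f<11.5 else .15)
    y-=st;bot.line_to(W(X,y,Z),8);f=F(5)@u;log.append((round(y,2),round(f,1)))
    if f>14.3: break
s=bot.read_state();print(log,s["t"],B(s["tcp_pos"]))
bot.pause(.3);print(F(10)@u)
E
```

```text
[(82.0, np.float64(8.4)), (81.0, np.float64(9.0)), (80.0, np.float64(9.0)), (79.0, np.float64(9.2)), (78.0, np.float64(8.9)), (77.0, np.float64(8.9)), (76.0, np.float64(8.8)), (75.0, np.float64(9.1)), (74.0, np.float64(8.8)), (73.0, np.float64(9.2)), (72.0, np.float64(8.9)), (71.0, np.float64(9.2)), (70.0, np.float64(10.7)), (69.7, np.float64(11.9)), (69.55, np.float64(12.8)), (69.4, np.float64(13.2)), (69.25, np.float64(14.0)), (69.1, np.float64(14.8))] 44.4167 [ 3.149 71.289 91.063]
14.66105292626509
```

Home and snug at 14.7 N (drag before contact was 9 N). Next I back off, lift and look.

```bash
python3 - <<'E'
from h import *
import cv2
bot.line_to(W(3,76,91),10);bot.line_to(W(3,95,91),40);print(F(8)@u)
bot.line_to(W(3,105,230),150);bot.pause(.3)
s=bot.read_state();print(s["t"],s["contact_force"])
t=bot.camera("top");c=bot.camera("scene")
a=cv2.resize(c[160:310,200:390,::-1],(720,568),interpolation=cv2.INTER_CUBIC)
cv2.imwrite("pics/v7.png",cv2.convertScaleAbs(a,alpha=1.3))
E
```

```text
0.13094933855944096
47.7083 [ 0.425 -0.477  0.488]
```

View pics/v7.png

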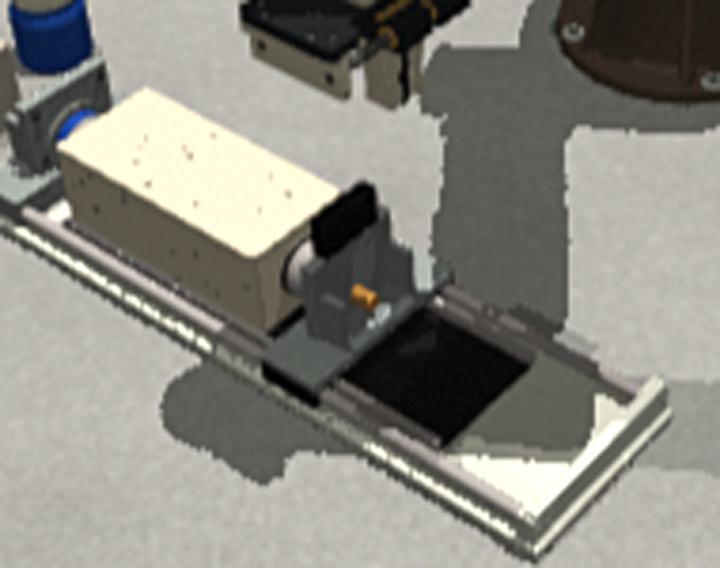

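The prism (crop 60–340, 90–330) lies between the two faces, touching both, and the gripper is well clear above. I'm handing the job in.

```bash
python3 -c "
from plant import bot
print(bot.close_job())"
```

```text
the job is handed in; nothing more can be done
None
```

I tipped the prism onto its side towards the fixed head and pushed it home with 14.7 N on the carriage. The last picture shows it touching both faces with the gripper clear, and I handed the job in soon after 47.7 s; no verdict came back.

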